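# Fit the stop rod and lift the hot biscuits off the sheet

## Robot

A 7-joint arm with a two-finger parallel gripper is mounted at the origin on a cart in front of the work surface, level with it; the furniture and walls round the work are solid. World frame = base frame: x ahead of the robot, y to its left, z up, the work surface at z = 0. Lengths are in m, angles in rad, forces in N, time in s.
With the tool pointing down it reaches from about 0.425 to 0.825 m from the base axis. Payload 3.6 kg.
Tool frame: the origin (TCP) lies on the centre line of the jaws, within the pads' length; the fingertips stand 25 mm ahead of it and the grasp point (between the pads) lies 6 mm ahead of it; z points along the fingers, y is the direction in which the jaws open and shut (so a half turn about z gives the same grasp; the last joint's range is limited). The gripper opens to 85 mm and grips with 20 to 120 N. Pads are 22 mm wide; open, the fingers measure 114 mm over their backs; the gripper's body (76 mm by 85 mm) begins 54 mm behind the grasp point. The pads swing forward as they close: fully open they stand 13 mm farther back than shut.
Start: joints at [-1.216, 0.615, -0.013, 1.423, 0.008, 1.103, -0.04], TCP at [0.242, 0.603, 0.256] pointing down, gripper open.
Joint ranges: [-3.12, 3.12], [-0.3, 2.06], [-1.34, 1.32], [0.26, 2.42], [-1.36, 4.5], [0.01, 1.98], [-2.84, 2.84]. Speed limits (rad/s): [2.79, 2.79, 3.14, 3.14, 3.14, 3.14, 3.14].

## Interface

Orientations are given as [roll, pitch, yaw] about the fixed x, y, z axes, in that order (R = Rz(yaw) Ry(pitch) Rx(roll)).
In Python, from bench import env gives the robot as it stands. Calls block until the motion is done:
- env.move_to(position, orientation): joint-space move of the TCP to a pose.
- env.line_to(position, frame=None, vel=0.15, contact_N=None): straight line of the TCP; frame=None keeps the orientation; vel is the mean speed in m/s. With contact_N (N) it stops when the force on the tool has changed by that much, and returns True; else False.
- env.move_j(angles): joint-space move.
- env.set_gripper(opening, force=None): opening from 0.0 (shut) to 1.0 (fully open); force is the grip in N (None keeps the last); returns when the fingers have stopped.
- env.wait(seconds).
- env.inverse_kinematics(position, orientation): joint angles nearest the present ones, or None.
- env.grab_frame(name): name is "scene" or "top"; returns the picture (420x560x3 uint8, blue, green, red); there is no depth.
- env.get_calibration(name): a dict with "mtx" (3x3 intrinsics, pixels), "rvec" (rotation vector, rad) and "tvec" (3), from world to camera coordinates, as OpenCV has them. Camera axes: x right, y down, z forward; pixel columns grow to the right and rows downward; lengths in m; the calibration is good to about 2 mm. A picture is of the moment at which its call begins. get_calibration takes no time and is no camera call.
A pose or a line that the arm cannot do raises env.PlanningError and nothing moves.
- env.sign_off(): hands the job in, once; it reports no verdict.
Readings, each from a call of its own:
- env.read_time(): time.
- env.read_q(): joint angles.
- env.read_dq(): joint speeds.
- env.read_effort(): joint torques, N m.
- env.read_tcp_pos(): TCP position.
- env.read_ee_rot(): TCP orientation.
- env.read_ft_force(): force on the tool from outside, world axes, zero at the start.
- env.read_ft_torque(): the same for the moment, N m.
- env.read_width(): opening from 0.0 (shut) to 1.0 (fully open).
Only numpy, scipy, OpenCV 4.12 (cv2) and the standard library are available. Lean on these libraries where they do the work, as an engineer would, in place of code of your own. Each camera call takes 0.05 s, during which the arm holds its last target. There are 200 camera calls.

## Task

The oat biscuits are hot from the oven. Draw the wooden stop rod out of its tube hand over hand in short pulls, keeping hold of it within about 14 cm of the tube's mouth until its end is free, and lay it down in the two cradles along the far edge of the baking sheet. Then slide the two-tined lifter under each biscuit against the rod, lift it and set it flat on the cooling rack, side by side, never touching a biscuit with the gripper or arm; last, stand the lifter back on its cork mat, and leave the rod in place and the salt shaker and the apple beside the mat alone.

Things in the scene. Friction and masses are not known exactly. Their poses are not given: they have to be found in the camera images.
- tube: aluminium storage tube on two wooden saddles, fixed; 245 mm long, 28 mm outside diameter, bore about 21 mm, closed at the back. Its axis is level, 90 mm above the worktop. Origin on the worktop below the mouth; own +y points out of the mouth along the axis, the tube lies at negative y, z up
- tube_mouth (a point): centre of the tube's mouth (90 mm above the tube's origin), axes as the tube's
- rod: loose wooden dowel with a red ring near each end, 18 mm diameter, 300 mm long, 0.11 kg; origin at its middle, own y along it. Starts in the tube, head 62 to 82 mm out of the mouth, own +y as the tube's; slides freely with 1 to 2 mm of play, so it droops a little as it comes out
- rod_head (a point): end of the rod that sticks out of the tube (+150 mm along the rod's y)
- sheet: dark steel baking sheet, fixed, 4 mm thick, x -125 to 100, y -140 to 140 mm; side rims 3 mm thick, to 16 mm above the worktop, x -125 to 60; open in front. Origin at its centre on the worktop, +x away from the robot. At x = 80, y = +-125 stand cradles 16 wide for the rod (along y): a seat 5 mm above the sheet between two cheeks 23 mm apart, flaring to 35 mm at the top, 37 mm above the worktop
- rod_place (a point): where the rod's middle belongs when the rod lies in both cradles: sheet x = 80, y = 0, 18 mm above the worktop; axes as the sheet's
- biscuit_a: round oat biscuit with dark chips, 72 mm diameter, 17 mm thick, 0.05 kg, rigid; origin at the centre of its underside, z up. Underside bevelled: flat to radius 23 mm, rising to 6 mm at the rim, so that the tines go under it when it is held by the rod. Starts on the sheet between the rod's place and the robot; may be absent
- biscuit_b: round oat biscuit with dark chips, 72 mm diameter, 17 mm thick, 0.05 kg, rigid; origin at the centre of its underside, z up. Underside bevelled: flat to radius 23 mm, rising to 6 mm at the rim, so that the tines go under it when it is held by the rod. Starts on the sheet between the rod's place and the robot; may be absent
- biscuit_c: round oat biscuit with dark chips, 72 mm diameter, 17 mm thick, 0.05 kg, rigid; origin at the centre of its underside, z up. Underside bevelled: flat to radius 23 mm, rising to 6 mm at the rim, so that the tines go under it when it is held by the rod. Starts on the sheet between the rod's place and the robot; may be absent
- lifter: red-handled steel lifter, loose, 0.22 kg, stands level on its tines. Origin on the worktop at the tines' back ends, +x to the tips, z up. Two flat slippery tines, 10 wide, 2.5 thick, at y = +14 and -14, reach to x = 92; at x -3 to 3 each rises 26 mm to a crossbar (x -5 to 3, 38 wide, z 26 to 30), whose neck carries the handle, a level bar above the tines: x -23 to 77, 16 wide (y), z 47 to 73 mm
- lifter_grip (a point): point in the handle at which the lifter balances: lifter x = 25, z = 60 mm; axes as the lifter's. Held too lightly (under about 40 N), or with its tips run against something, it can turn nose-up in the grip
- lifter_tips (a point): midpoint between the two tine tips, at the underside (lifter x = 92, z = 0 mm)
- mat: cork rest mat of the lifter, fixed, 180 (own x) by 80 (own y) by 4 mm; origin at the centre of its underside
- rack: wooden cooling rack, fixed. Origin at its centre on the worktop, own +x away from the robot. Nine slats along x (-75 to 75), 8 wide, tops 24 mm up, at y = 0, +-28, +-56, +-84, +-112; the 20 mm gaps are clear down to 5 mm above the worktop and open at both ends: the tines sink into the gaps either side of a slat, leaving a biscuit on the slats. Side walls at y = +-140, 6 thick, 34 high
- shaker: salt shaker with grey cap, 90 mm high, stands by; leave it alone
- apple: red apple, 70 mm, lies by; leave it alone
There are look-alikes about, which are no part of the job. There is more than one size of the lifter; the job needs the larger.

How it is judged:
On the way, in this order (a step that is already met when the one before it is completed fails the run):
1. the rod is drawn wholly out of the tube (y of rod in the frame of tube_mouth above 0.152 m), for 0.1 s.
2. the rod lies in both cradles, let go (horizontal distance between rod and rod_place below 0.03 m and angle between the y axis of rod and the y axis of sheet, either way round below 0.05 rad and z of rod in the frame of sheet below 0.024 m and x of rod in the frame of sheet between 0.072 and 0.088 m and contact force between the fingers and rod below 0.1 N and linear speed of rod below 0.03 m/s), for 0.2 s.
3. a biscuit rides on the lifter, clear of the sheet (((contact force between biscuit_a and lifter above 0.1 N and z of biscuit_a in the frame of sheet above 0.025 m) or (contact force between biscuit_b and lifter above 0.1 N and z of biscuit_b in the frame of sheet above 0.025 m) or (contact force between biscuit_c and lifter above 0.1 N and z of biscuit_c in the frame of sheet above 0.025 m))), for 0.2 s.
At the end, for the whole second after the job is handed in: each biscuit present rests flat on the rack's slats (tilt < 0.12 rad, centre within 60 mm in rack x, 115 mm in y); the rod lies in both cradles (axis within 8 mm, middle within 30 mm, 0.05 rad); the lifter stands level on its mat, on the cork; all at rest (horizontal distance between rod and rod_place below 0.03 m and angle between the y axis of rod and the y axis of sheet, either way round below 0.05 rad and z of rod in the frame of sheet below 0.024 m and x of rod in the frame of sheet between 0.072 and 0.088 m and linear speed of each of rod, biscuit_a, biscuit_b, biscuit_c, lifter below 0.03 m/s and x of biscuit_a in the frame of rack between -0.06 and 0.06 m and y of biscuit_a in the frame of rack between -0.115 and 0.115 m and z of biscuit_a in the frame of rack between 0.02 and 0.029 m and angle between each of biscuit_a, biscuit_b, biscuit_c's own z axis and vertical below 0.12 rad and x of biscuit_b in the frame of rack between -0.06 and 0.06 m and y of biscuit_b in the frame of rack between -0.115 and 0.115 m and z of biscuit_b in the frame of rack between 0.02 and 0.029 m and x of biscuit_c in the frame of rack between -0.06 and 0.06 m and y of biscuit_c in the frame of rack between -0.115 and 0.115 m and z of biscuit_c in the frame of rack between 0.02 and 0.029 m and x of lifter in the frame of mat between -0.09 and 0.07 m and y of lifter in the frame of mat between -0.04 and 0.04 m and z of lifter in the frame of mat below 0.009 m and angle between lifter's own z axis and vertical below 0.1 rad); the robot touches nothing.
It fails at once if the rod is held more than 16 cm from the tube's mouth while its tail is still in the tube (contact force between the fingers and rod above 0.5 N and y of rod in the frame of tube_mouth below 0.145 m and distance between the grasp point and tube_mouth above 0.16 m).
It fails at once if a biscuit is touched by the gripper or arm (contact force between any of the fingers, the arm and biscuit_a above 0.3 N or contact force between any of the fingers, the arm and biscuit_b above 0.3 N or contact force between any of the fingers, the arm and biscuit_c above 0.3 N).
It fails at once if the shaker or apple is disturbed (moved over 3 cm) (distance of any of shaker, apple from where it was at the start of the episode above 0.03 m).
Of biscuit_a, biscuit_b, biscuit_c only 2 to 3 are there at a start; the rules pass over those that are not, and their reading is None.
At some moment in a run one of biscuit_a, biscuit_b, biscuit_c may be knocked a few centimetres aside while the robot is not near it.
It also fails if it takes over 200 s, if anything falls off the work surface, if the arm or the gripper's body presses on something with over 40 N, if the wrist force passes 120 N, or if a joint passes its speed limit or range.

## Working session

There is one attempt and no reset: what is moved stays moved. The work goes in short steps, each a Python script; the robot and the scene stay as the last script left them, time stands still between calls to the robot, and variables do not carry over. Pictures are saved under pics/ and viewed, about 12 in all and at most 16, crops included, and the job is handed in when it is done.

```bash
mkdir -p pics; ls
python3 - <<'E'
from bench import env
import cv2,numpy as np
for n in("scene","top"):
    cv2.imwrite(f"pics/{n}0.png",env.grab_frame(n)); c=env.get_calibration(n)
    R=cv2.Rodrigues(np.array(c["rvec"]))[0]; print(n,np.round(c["mtx"],1).tolist(),np.round(-R.T@np.array(c["tvec"]).ravel(),3),np.round(R,2).tolist())
print(env.read_time(),env.read_tcp_pos(),env.read_ee_rot(),env.read_width())
E
```

```text
pics
scene [[419.9, 0.0, 277.7], [0.0, 419.9, 207.5], [0.0, 0.0, 1.0]] [-0.233 -0.621  0.591] [[0.59, -0.81, 0.0], [-0.38, -0.27, -0.89], [0.72, 0.52, -0.47]]
top [[398.5, 0.0, 280.5], [0.0, 398.5, 210.7], [0.0, 0.0, 1.0]] [ 0.361 -0.04   1.184] [[0.02, -1.0, 0.01], [-0.99, -0.02, -0.16], [0.16, -0.01, -0.99]]
0.1 [0.24131327 0.60285497 0.25523086] [-3.13921835e+00  3.11641592e-05  2.76085743e+00] 1.0023587952591686
```

View pics/scene0.png

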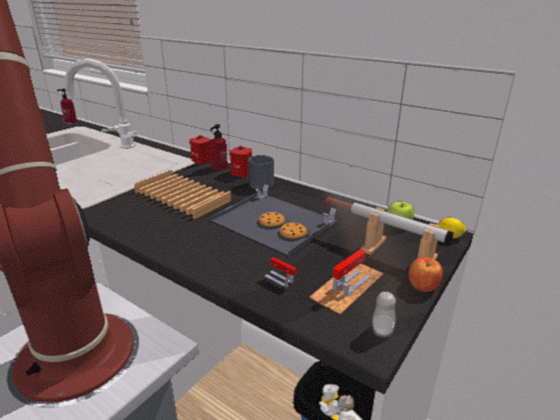

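View pics/top0.png

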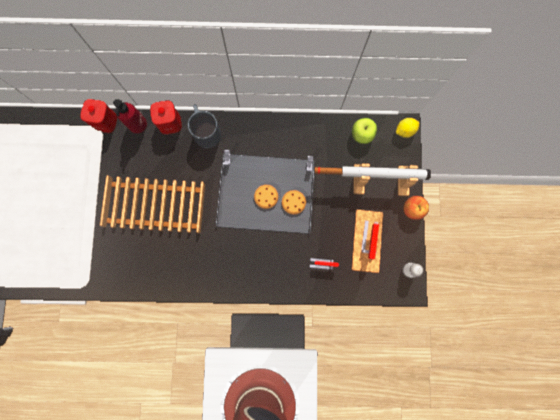

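The scene shows two biscuits, at top-view pixels (265,197) and (293,203). There are two lifters: one on the cork mat at (370,240), and one small one loose on the counter at (322,264). The one on the mat is larger and fits the description. I'll confirm with an enlarged crop.

```bash
cat > h.py <<'E'
import numpy as np, cv2
from bench import env
def cal(n):
    c=env.get_calibration(n); return np.array(c["mtx"],float),np.array(c["rvec"],float).ravel(),np.array(c["tvec"],float).ravel()
def ray(n,uv):
    K,r,t=cal(n); R=cv2.Rodrigues(r)[0]
    d=R.T@(np.linalg.inv(K)@np.array([uv[0],uv[1],1.])); return -R.T@t,d
def px2w(n,uv,z):
    o,d=ray(n,uv); return o+d*(z-o[2])/d[2]
def w2px(n,p):
    K,r,t=cal(n); return cv2.projectPoints(np.array(p,float).reshape(-1,3),r,t,K,None)[0][:,0]
def grab(n,name=None):
    im=env.grab_frame(n)
    if name: cv2.imwrite(f"pics/{name}.png",im)
    return im
def crop(im,x0,y0,w,h,s,name):
    cv2.imwrite(f"pics/{name}.png",cv2.resize(im[y0:y0+h,x0:x0+w],None,fx=s,fy=s,interpolation=cv2.INTER_CUBIC))
E
python3 - <<'E'
from h import *
t=cv2.imread("pics/top0.png"); s=cv2.imread("pics/scene0.png")
crop(t,205,140,240,150,3.3,"ctop"); crop(s,205,170,260,180,3,"cscene")
E
```

```text
(no output)
```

View pics/ctop.png

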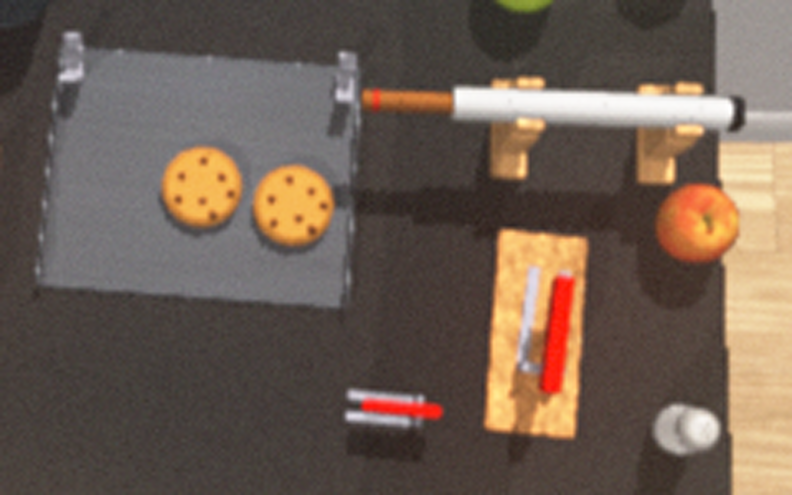

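View pics/cscene.png

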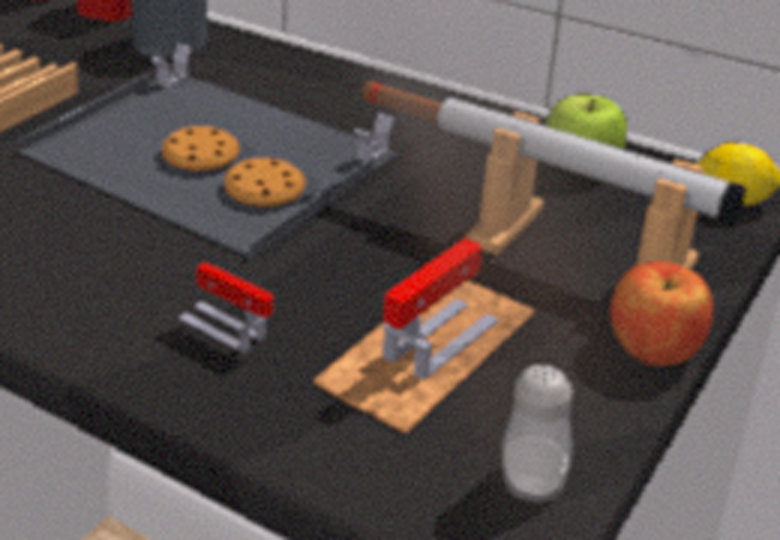

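Confirmed: the mat lifter is clearly larger (100 mm handle), and the loose one at (322,264) is the small look-alike. Next I'll measure everything.

```bash
cat > m.py <<'E'
from h import *
def blob(mask,roi):
    m=np.zeros(mask.shape[:2],np.uint8); x0,y0,x1,y1=roi; m[y0:y1,x0:x1]=mask[y0:y1,x0:x1]
    c=max(cv2.findContours(m.astype(np.uint8)*255,cv2.RETR_EXTERNAL,cv2.CHAIN_APPROX_NONE)[0],key=cv2.contourArea); return c
def rectw(c,z,n="top"):
    b=cv2.boxPoints(cv2.minAreaRect(c)); w=np.array([px2w(n,p,z)[:2] for p in b])
    e=[w[1]-w[0],w[2]-w[1]]; L=max(e,key=np.linalg.norm); s=min(e,key=np.linalg.norm)
    return w.mean(0),np.arctan2(L[1],L[0]),np.linalg.norm(L),np.linalg.norm(s),w
E
python3 - <<'E'
from m import *
im=cv2.imread("pics/top0.png"); hsv=cv2.cvtColor(im,cv2.COLOR_BGR2HSV); H,S,V=cv2.split(hsv); np.set_printoptions(precision=4,suppress=True)
red=((H<6)|(H>174))&(S>170)&(V>120)
def show(n,c,z): r=rectw(c,z); print(n,r[0],"ang",round(r[1],4),"L",r[2].round(4),r[3].round(4))
show("handle",blob(red,(350,205,395,275)),.077)
show("mat",blob((S>110)&(H>6)&(H<25)&(V>90),(345,200,392,280)),.004)
show("tube",blob((V>130)&(S<60),(338,160,424,186)),.09)
show("rod",blob((S>110)&(V>50),(310,160,342,185)),.09)
c=blob((S>120)&(H>5)&(H<25)&(V>120),(225,160,279,225)); print("b1",cv2.minEnclosingCircle(c),px2w("top",cv2.minEnclosingCircle(c)[0],.021))
c=blob((S>120)&(H>5)&(H<25)&(V>120),(280,160,315,225)); print("b2",cv2.minEnclosingCircle(c),px2w("top",cv2.minEnclosingCircle(c)[0],.021))
g=cv2.GaussianBlur(im,(5,5),0).max(2)
show("sheet",blob((g>56),(212,148,318,240)),.004)
rk=blob(cv2.morphologyEx(((S>90)&(H>5)&(H<25)&(V>60)).astype(np.uint8),cv2.MORPH_CLOSE,np.ones((15,15))),(98,170,210,240)); show("rack",rk,.024)
big=cv2.convertScaleAbs(cv2.resize(im[145:240,205:325],None,fx=6,fy=6,interpolation=cv2.INTER_CUBIC),alpha=1.8)
cv2.imwrite("pics/sheet.png",big)
cv2.imwrite("pics/rack.png",cv2.resize(im[170:242,95:212],None,fx=6,fy=6,interpolation=cv2.INTER_CUBIC))
print("rackpts",np.round(cv2.boxPoints(cv2.minAreaRect(rk)),1).tolist())
E
```

```text
handle [ 0.4582 -0.3071] ang -0.1578 L 0.0979 0.0182
mat [ 0.4655 -0.3059] ang -0.0761 L 0.1872 0.0863
tube [ 0.6557 -0.3333] ang -1.5492 L 0.2309 0.0643
rod [ 0.6553 -0.1775] ang -1.5942 L 0.0769 0.0209
b1 ((265.6443176269531, 196.25257873535156), 12.096996307373047) [ 0.5895 -0.0021  0.021 ]
b2 ((293.4595947265625, 201.8838348388672), 12.17651653289795) [ 0.5742 -0.085   0.021 ]
sheet [0.6038 0.002 ] ang -1.549 L 0.3226 0.2805
rack [0.5598 0.3323] ang -1.6215 L 0.3063 0.1583
rackpts [[98.69999694824219, 226.6999969482422], [102.4000015258789, 173.89999389648438], [205.0, 181.10000610351562], [201.3000030517578, 233.89999389648438]]
```

View pics/sheet.png

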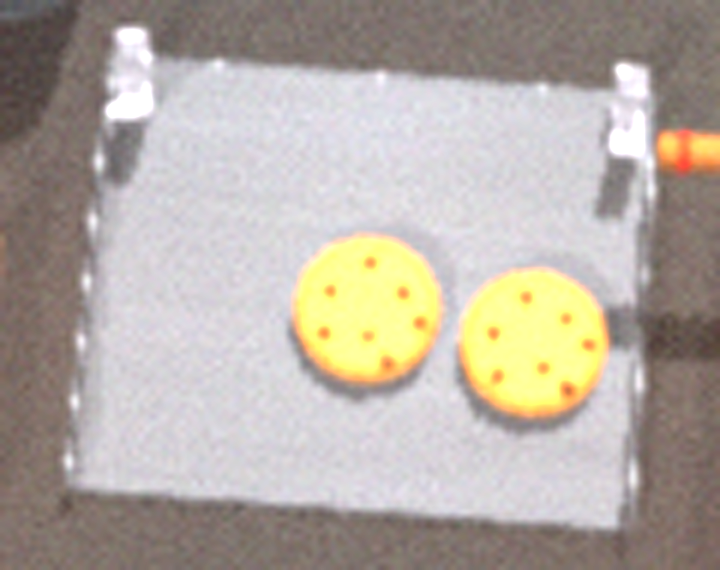

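View pics/rack.png

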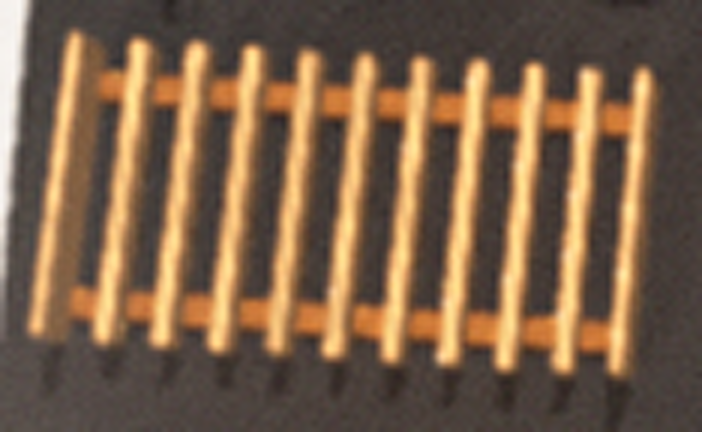

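The sheet crop shows the front corners at about (217,227) and (309,233) and the cradles at (227,157) and (310,162). The two biscuits lie clear of each other. The rack crop shows nine slats between two walls, with the centre slat running (156,180) to (151,228). I'll refine these with line fits.

Run:
```python
from m import *
import json
np.set_printoptions(precision=4,suppress=True)
im=cv2.imread("pics/top0.png"); H,S,V=cv2.split(cv2.cvtColor(im,cv2.COLOR_BGR2HSV)); g=cv2.GaussianBlur(im,(3,3),0).max(2).astype(float)
# tube axis
cols=np.arange(345,420); pts=[]
for c in cols:
    r=np.where((V[160:186,c]>120)&(S[160:186,c]<50))[0]
    if len(r)>4: pts.append((c,160+(r.min()+r.max())/2,r.max()-r.min()+1))
P=np.array(pts); ok=abs(P[:,2]-np.median(P[:,2]))<1.5; P=P[ok]; f=np.polyfit(P[:,0],P[:,1],1)
A,B=px2w("top",(342.3,np.polyval(f,342.3)),.09),px2w("top",(420,np.polyval(f,420)),.09)
d=(A-B)[:2]; d/=np.linalg.norm(d); print("tube n",len(P),"width",np.median(P[:,2]),"mouth",A,"dir",d,"ang",np.arctan2(d[1],d[0]))
row=[int(V[172,c]) for c in range(334,350)]; print("V",row,"S",[int(S[172,c]) for c in range(334,350)])
c=blob((S>110)&(V>50),(305,160,346,185)).reshape(-1,2); print("rod px x",c[:,0].min(),c[:,0].max())
print("head",px2w("top",(c[:,0].min(),170.5),.09))
rm=((S>110)&(V>50)); q=[(k,160+np.where(rm[160:185,k])[0].mean()) for k in range(318,340)]
for k in (0,10,21): print("rodc",px2w("top",q[k],.09)[:2])
# sheet edges
def edge(colrange,r0,r1,sign):
    E=[]
    for k in colrange:
        gr=sign*np.gradient(g[r0:r1,k]); j=np.argmax(gr)
        if 0<j<len(gr)-1: a,b,cc=gr[j-1:j+2]; j=j+.5*(a-cc)/(a-2*b+cc+1e-9)
        E.append((k,r0+j))
    E=np.array(E)
    for _ in range(4):
        f=np.polyfit(E[:,0],E[:,1],1); e=E[:,1]-np.polyval(f,E[:,0]); E=E[abs(e)<max(1,1.5*e.std())]
    return f,len(E)
ff,n1=edge(range(222,305),222,238,-1); fb,n2=edge(range(234,304),150,165,1); print(ff,n1,fb,n2)
F=[px2w("top",(k,np.polyval(ff,k)),.004)[:2] for k in(220,305)]; Bk=[px2w("top",(k,np.polyval(fb,k)),.004)[:2] for k in(234,304)]
yf=(F[0]-F[1])/np.linalg.norm(F[0]-F[1]); yb=(Bk[0]-Bk[1])/np.linalg.norm(Bk[0]-Bk[1]); print("sheet y dirs",yf,yb)
y=(yf+yb)/2; y/=np.linalg.norm(y); x=np.array([y[1],-y[0]])
print("depth",(Bk[0]-F[0])@x,(Bk[1]-F[1])@x)
xc=np.mean([F[0]@x+.125,F[1]@x+.125,Bk[0]@x-.1,Bk[1]@x-.1])
CL,CR=[px2w("top",(205+X/6,145+Y/6),.037)[:2] for X,Y in((131,70),(629,103))]; print("cradle L/R in sheet x",CL@x-xc,CR@x-xc,"sep",(CL-CR)@y)
yc=((CL+CR)/2)@y; O=xc*x+yc*y; print("sheet O",O,"yaw",np.arctan2(x[1],x[0]))
FL,FR=[px2w("top",p,.004)[:2] for p in((216.7,226.7),(308.7,233.))]; print("corners y",(FL-O)@y,(FR-O)@y)
# rack
gg=cv2.GaussianBlur(V,(3,1),0).astype(float); tops=[140,197,253,310,365,422,478,534,590]; bots=[105,162,220,278,335,392,450,507,563]; L=[]
for t,b,k in zip(tops,bots,range(9)):
    E=[]
    for r in range(191,216):
        Y=(r-170)*6; X=t+(b-t)*(Y-45)/(350-45-5); c0=95+X/6; xs=np.arange(int(c0)-3,int(c0)+5); w=np.clip(gg[r,xs]-gg[r,xs].max()*.6,0,None); E.append((r,(w*xs).sum()/w.sum()))
    f=np.polyfit(*np.array(E).T,1); L.append([px2w("top",(np.polyval(f,r),r),.024)[:2] for r in(191,215)])
L=np.array(L); D=(L[:,0]-L[:,1]).mean(0); D/=np.linalg.norm(D); yv=np.array([-D[1],D[0]]); s=L.mean(1)@yv
print("rack yaw",np.arctan2(D[1],D[0]),"slat offs",s-s.mean(),"centre y",s.mean())
e=[px2w("top",(95+X/6,170+Y/6),.024)[:2]@D for X,Y in((365,55),(335,355),(140,40),(563,370))]; print("ends",e, "O",s.mean()*yv+np.mean(e[:2])*D)
```

```text
tube n 67 width 10.0 mouth [ 0.6551 -0.2193  0.09  ] dir [0.0222 0.9998] ang 1.5485638858142203
V [142, 140, 141, 145, 143, 149, 151, 146, 170, 213, 225, 226, 226, 228, 229, 229] S [172, 169, 175, 169, 177, 169, 174, 173, 75, 10, 9, 9, 6, 9, 8, 7]
rod px x 314 341
head [ 0.6529 -0.1392  0.09  ]
rodc [ 0.6546 -0.1505]
rodc [ 0.6552 -0.1788]
rodc [ 0.653  -0.2099]
[  0.0735 209.9932] 83 [  0.0722 137.5107] 70
sheet y dirs [0.0538 0.9986] [0.053  0.9986]
depth 0.22344757917730781 0.22364880403068932
cradle L/R in sheet x 0.08083417396852766 0.082456961939266 sep 0.24739962145493855
sheet O [ 0.6166 -0.0035] yaw -0.05340601884081041
corners y 0.1385748650646766 -0.13564959060854695
rack yaw -0.04394090558082801 slat offs [ 0.1119  0.0839  0.0559  0.0279 -0.     -0.028  -0.0559 -0.0839 -0.1118] centre y 0.353897142249586
ends [np.float64(0.6190209303693717), np.float64(0.4692777283624269), np.float64(0.6193791341418181), np.float64(0.4690429254765954)] O [0.5592 0.3297]
```

```bash
cat >> h.py <<'E'
PI=np.pi
TM=np.array([.6551,-.2193]); TD=np.array([.0222,.9998]); TA=1.5486
SO=np.array([.6166,-.0030]); SY=-.0534; RO=np.array([.5592,.3297]); RY=-.044
def R2(a): return np.array([[np.cos(a),-np.sin(a)],[np.sin(a),np.cos(a)]])
def sh(x,y): return SO+R2(SY)@[x,y]
def rk(x,y): return RO+R2(RY)@[x,y]
def tp(s): return TM+TD*s
LG=np.array([.4582-.002,-.308]); LY=-.1578
E
python3 - <<'E'
from h import *
np.set_printoptions(precision=2,suppress=True)
def t(n,p,z,yaw):
    for k in(0,PI):
        a=(yaw+k+PI)%(2*PI)-PI
        q=env.inverse_kinematics([*p,z],[PI,0,a]); print(n,round(a,2),None if q is None else np.array(q))
t("rod30",tp(.03),.105,TA); t("rod135",tp(.135),.105,TA); t("cradle",sh(.08,-.02),.033,PI/2+SY)
t("lift",LG,.064,LY); t("scoop",sh(0,-.08),.06,SY); t("rackL",rk(-.03,.056),.09,RY); t("rackR",rk(-.03,-.056),.09,RY);t("rackback",rk(-.13,-.056),.09,RY)
t("scoopback",sh(-.12,-.08),.09,SY); t("scoopback",sh(-.12,0),.09,SY)
E
```

```text
rod30 1.55 [ 0.07  0.84  0.33  1.48 -0.32  0.88  0.49]
rod30 -1.59 [-0.26  1.1   1.13  1.49 -1.03  1.22 -2.14]
rod135 1.55 [-0.08  0.82  0.32  1.54 -0.32  0.84  0.33]
rod135 -1.59 [-0.43  1.08  1.13  1.55 -1.03  1.2  -2.26]
cradle 1.52 [-0.15  0.95  0.29  1.46 -0.34  0.78  0.22]
cradle -1.62 [ 0.26  0.98 -0.49  1.45  0.55  0.85  2.68]
lift -0.16 [ 0.32  0.76  0.37  1.9  -0.48  0.57 -0.72]
lift 2.98 [ 0.6   0.73 -0.07  1.89  0.09  0.53  1.88]
scoop -0.05 [-0.27  0.9   0.65  1.71 -0.73  0.79 -0.89]
scoop 3.09 [ 0.16  0.8  -0.1   1.7   0.12  0.65  1.51]
rackL -0.04 [-1.    0.89  0.63  1.57 -0.63  0.89 -1.76]
rackL 3.1 [-0.62  0.81 -0.08  1.56  0.08  0.78  0.8 ]
rackR -0.04 [-0.87  0.81  0.59  1.77 -0.62  0.76 -1.57]
rackR 3.1 [-0.46  0.73 -0.09  1.75  0.09  0.66  0.92]
rackback -0.04 [-0.97  0.71  0.54  2.   -0.63  0.6  -1.61]
rackback 3.1 [-0.57  0.64 -0.08  1.99  0.1   0.51  0.8 ]
scoopback -0.05 [-0.22  0.69  0.51  2.04 -0.61  0.57 -0.91]
scoopback 3.09 [ 0.15  0.63 -0.06  2.02  0.08  0.49  1.55]
scoopback -0.05 [-0.41  0.7   0.56  2.04 -0.66  0.59 -1.02]
scoopback 3.09 [ 0.    0.63 -0.08  2.03  0.1   0.49  1.37]
```

Run:
```python
from h import *
np.set_printoptions(precision=4,suppress=True)
O=[PI,0,TA]; Z=.104
env.set_gripper(.55,40)
env.move_to([*tp(.032),.25],O)
env.line_to([*tp(.032),Z])
f0=np.array(env.read_ft_force())
for a,b in((.032,.092),(.032,.122)):
    env.set_gripper(0,40); print("w",env.read_width(),"df",np.array(env.read_ft_force())-f0)
    env.line_to([*tp(b),Z],vel=.06); print("pulled",env.read_tcp_pos(),"w",env.read_width(),"df",np.array(env.read_ft_force())-f0)
    env.set_gripper(.55)
    if b<.1: env.line_to([*tp(a),Z],vel=.12)
env.line_to([*tp(.122),.2]); env.line_to([*tp(.05)-np.array([.25,0]),.2])
im=grab("top","top1"); im2=grab("scene","scene1"); print(env.read_time())
crop(im,200,130,240,120,2.2,"c1"); a=cv2.imread("pics/c1.png"); b=cv2.resize(im2[150:280,205:465],(528,264)); cv2.imwrite("pics/c1.png",np.vstack([a,b]))
```

```text
w 0.19053589848644484 df [-4.1509  0.2229  6.2817]
pulled [ 0.657  -0.1272  0.1039] w 0.18823494533015347 df [-2.7439 -2.9148  2.391 ]
w 0.19023289985800937 df [-3.0809  1.7541  3.5086]
pulled [ 0.6579 -0.0976  0.104 ] w 0.18952973065887302 df [-0.097   1.2221 -0.8757]
12.6
```

View pics/c1.png

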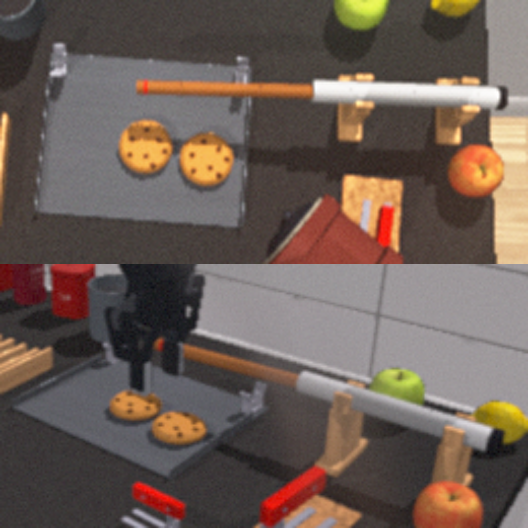

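The rod's head is now at top-view pixel (263,169.5), about 0.22 m out of the mouth. I'll make the final pull and then lay it down.

Run:
```python
from h import *
np.set_printoptions(precision=4,suppress=True)
im=cv2.imread("pics/top1.png"); H,S,V=cv2.split(cv2.cvtColor(im,cv2.COLOR_BGR2HSV))
m=(S>110)&(V>50); m[:,:240]=0; xs=np.where(m[166:173].sum(0)>=2)[0]; u=xs.min()-.5
head=(px2w("top",(u,169.5),.086)[:2]-TM)@TD; mid=head-.15; print("px",u,"head",head,"mid",mid)
assert .05<mid<.09
O=[PI,0,TA]; Z=.103; g=mid-.02
env.line_to([*tp(g),.2]); env.line_to([*tp(g),Z])
env.set_gripper(0,60); print("w",env.read_width())
e=.158-.02+.002; env.line_to([*tp(e),Z],vel=.06); env.wait(.2)
env.line_to([*tp(e+.03),Z+.002],vel=.06); env.wait(.1)
print(env.read_tcp_pos(),env.read_ft_force())
env.line_to([*tp(e+.03),.15])
P=[PI,0,PI/2+SY]; env.move_to([*sh(.08,-.02),.15],P); env.line_to([*sh(.08,-.02),.075])
im=grab("top","top2"); im2=grab("scene","scene2"); print(env.read_time(),env.read_width())
crop(im,200,130,240,120,2.2,"c2"); a=cv2.imread("pics/c2.png"); b=cv2.resize(im2[150:280,205:465],(528,264)); cv2.imwrite("pics/c2.png",np.vstack([a,b]))
```

```text
px 261.5 head 0.22862241353455806 mid 0.07862241353455807
w 0.18160171097234382
[ 0.6588 -0.0501  0.1051] [ 0.3043 -0.5771 -1.1781]
19.5417 0.1819427589836035
```

View pics/c2.png

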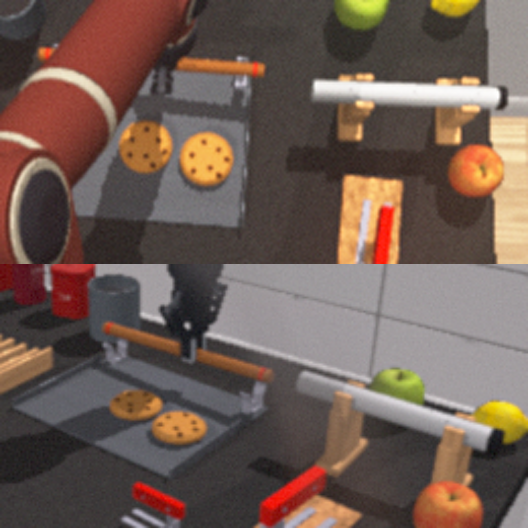

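The rod is free and hangs over both cradles, with its ends at about (218,154) and (319,162). Now I'll lower it.

Run:
```python
from h import *
np.set_printoptions(precision=4,suppress=True)
for p in((218,154),(319,161.8)): print("end sheet",R2(SY).T@(px2w("top",p,.06)[:2]-SO))
P=[PI,0,PI/2+SY]; c=sh(.08,-.02)
hit=env.line_to([*c,.034],vel=.05,contact_N=8); print(hit,env.read_tcp_pos(),env.read_ft_force())
if hit: env.line_to([*c,.034],vel=.03,contact_N=15); print(env.read_tcp_pos())
env.set_gripper(.4); env.wait(.4); env.line_to([*c,.15])
env.move_to([*sh(-.1,-.25),.25],[PI,0,PI+LY])
im=grab("top","top3"); im2=grab("scene","scene3"); print(env.read_time())
crop(im,200,130,240,120,2.2,"c3"); a=cv2.imread("pics/c3.png"); b=cv2.resize(im2[150:280,205:465],(528,264)); cv2.imwrite("pics/c3.png",np.vstack([a,b]))
```

```text
end sheet [0.0802 0.1461]
end sheet [ 0.0788 -0.1493]
True [ 0.695  -0.0275  0.0364] [-0.1395 -0.5388  4.6122]
[ 0.6951 -0.0274  0.0363]
23.6917
```

View pics/c3.png

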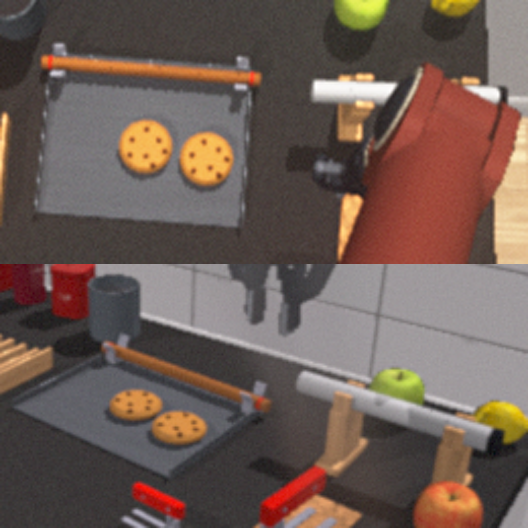

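The rod lies seated in both cradles, with its ends at (220,158) and (318,165). Next is the lifter.

Run:
```python
from h import *
np.set_printoptions(precision=4,suppress=True)
im=cv2.imread("pics/top3.png")
O=[PI,0,PI+LY]
env.set_gripper(.6,90); env.move_to([*LG,.18],O)
print(env.line_to([*LG,.072],contact_N=8,vel=.08))
env.set_gripper(0,90); print("w",env.read_width(),env.read_tcp_pos(),env.read_ee_rot())
env.line_to([*LG,.17],vel=.08); env.wait(.2); print("w",env.read_width(),env.read_ft_force(),env.read_tcp_pos())
env.move_to([*sh(-.20,-.083),.17],[PI,0,PI+SY])
im=grab("top","top4"); im2=grab("scene","scene4"); print(env.read_time(),env.read_tcp_pos())
crop(im,200,130,240,120,2.2,"c4"); a=cv2.imread("pics/c4.png"); b=cv2.resize(im2[150:280,205:465],(528,264)); cv2.imwrite("pics/c4.png",np.vstack([a,b]))
from m import *
H,S,V=cv2.split(cv2.cvtColor(im,cv2.COLOR_BGR2HSV)); B=(S>120)&(H>5)&(H<25)&(V>120)
for roi in((225,170,279,225),(280,170,312,225)):
    c=cv2.minEnclosingCircle(blob(B,roi)); w=px2w("top",c[0],.021)[:2]; print(c,"sheet",R2(SY).T@(w-SO))
```

```text
False
w 0.17260013298796698 [ 0.4563 -0.3083  0.0723] [-3.1411  0.0006  2.9837]
w 0.17198771406628366 [-0.9155  0.1293 -1.9021] [ 0.456  -0.3079  0.1696]
29.0333 [ 0.4135 -0.0771  0.1702]
((265.6702575683594, 196.29730224609375), 12.098682403564453) sheet [-0.0272 -0.0007]
((293.4166564941406, 201.8645782470703), 12.142664909362793) sheet [-0.0379 -0.084 ]
```

View pics/c4.png

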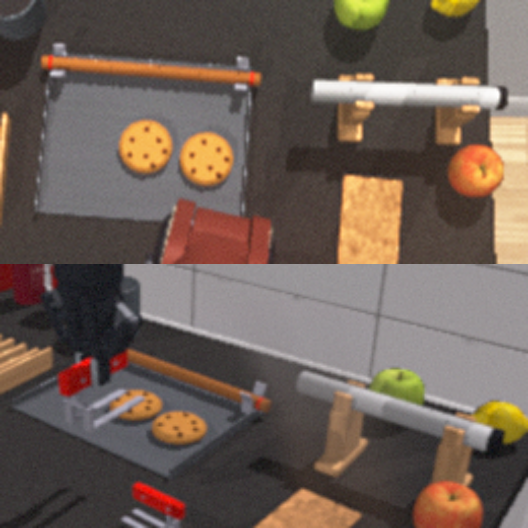

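The lifter hangs level in the grip, and the biscuits are at sheet (-27,-1) and (-38,-84) mm, unmoved. I'll scoop the right one first.

```bash
cat > scoop.py <<'E'
from m import *
np.set_printoptions(precision=4,suppress=True)
def go(p,z,**k): return env.line_to([*p,z],**k)
def scoop(x,y,tipend=.069,name="s"):
    O=[PI,0,PI+SY]; xs=x-.036-.012-.067
    env.move_to([*sh(xs,y),.11],O)
    go(sh(xs,y),.08,vel=.1); f0=np.array(env.read_ft_force())
    h=go(sh(xs,y),.068,vel=.015,contact_N=2.5); p=env.read_tcp_pos(); print("sheet hit",h,p,np.array(env.read_ft_force())-f0)
    z=p[2]+(.0005 if h else 0); go(sh(xs,y),z,vel=.02)
    h=go(sh(tipend-.067,y),z,vel=.05,contact_N=15); p=env.read_tcp_pos()
    print("in",h,"sheet x,y",R2(SY).T@(np.array(p[:2])-SO),"z",p[2],np.array(env.read_ft_force())-f0); print(env.read_ee_rot())
    return z
def look(name,box=(200,130,240,120),sbox=(205,150,260,130)):
    im=grab("top",name); im2=grab("scene",name+"s"); x,y,w,h=box; a,b,c,d=sbox
    A=cv2.resize(im[y:y+h,x:x+w],(528,int(528*h/w)),interpolation=cv2.INTER_CUBIC); B=cv2.resize(im2[b:b+d,a:a+c],(528,int(528*d/c)),interpolation=cv2.INTER_CUBIC)
    cv2.imwrite(f"pics/c{name}.png",np.vstack([A,B])); return im
E
python3 - <<'E'
from scoop import *
z=scoop(-.0379,-.0838)
go(sh(-.002,-.0838),z+.0015,vel=.02); go(sh(-.014,-.0838),z+.002,vel=.03)
go(sh(-.014,-.0838),z+.06,vel=.05); env.wait(.3); print(env.read_ft_force(),env.read_time())
look("b1")
E
```

```text
sheet hit True [ 0.4594 -0.0785  0.0721] [ 0.0823 -0.8791  5.8749]
in False sheet x,y [ 0.0019 -0.0838] z 0.0726105676841791 [-0.6226 -0.2552 -1.0103]
[ 3.1414 -0.0021  3.0883]
[-0.2483 -0.0095 -2.95  ] 36.4833
```

View pics/cb1.png

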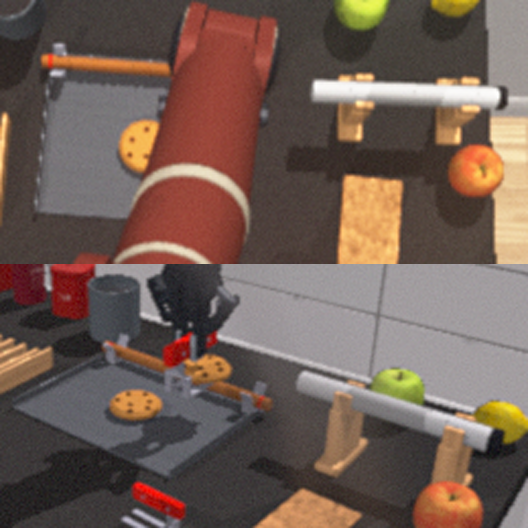

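Biscuit b rides level on the tines, clear of the sheet. I'll carry it to rack slat y=+56.

```bash
cat >> scoop.py <<'E'
def place(y,name,vel=.12):
    O=[PI,0,PI+RY]; p=env.read_tcp_pos(); env.line_to([p[0],p[1],.15],vel=.06)
    env.line_to([*rk(-.033,y),.15],frame=O,vel=vel); env.wait(.2)
    go(rk(-.033,y),.105,vel=.06)
    h=go(rk(-.033,y),.078,vel=.03,contact_N=5); p=env.read_tcp_pos(); print("down",h,"rack",R2(RY).T@(np.array(p[:2])-RO),p[2],env.read_ft_force()); return h
def withdraw(y):
    h=go(rk(-.157,y),.078,vel=.06,contact_N=6); print("out",h,env.read_tcp_pos(),env.read_ft_force())
    if not h: go(rk(-.157,y),.15,vel=.1)
    return h
E
python3 - <<'E'
from scoop import *
if not place(.056,"b") and not withdraw(.056):
    env.line_to([*sh(-.20,0),.17],frame=[PI,0,PI+SY],vel=.15)
im=look("p1",(98,130,240,120),(120,150,260,130)); print(env.read_time())
H,S,V=cv2.split(cv2.cvtColor(im,cv2.COLOR_BGR2HSV)); B=(S>120)&(H>5)&(H<25)&(V>120)
c=cv2.minEnclosingCircle(blob(B,(225,165,312,225))); w=px2w("top",c[0],.021)[:2]; print(c,"sheet",R2(SY).T@(w-SO))
E
```

```text
down False rack [-0.0328  0.0561] 0.0782755037243326 [ 1.0044 -0.5552 -2.5267]
out False [0.4052 0.3925 0.078 ] [-0.1004  0.6786 -1.3991]
49.2083
((265.6875, 196.3125), 12.106722831726074) sheet [-0.0273 -0.0007]
```

View pics/cp1.png

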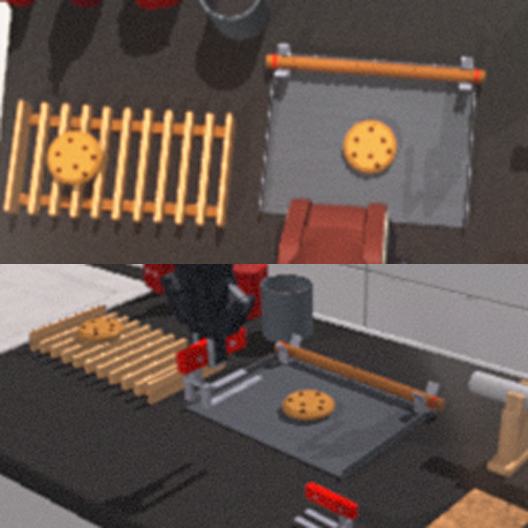

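The first biscuit lies flat at rack pixel (132,201), and the rod is still in its cradles. Now the second biscuit.

Run:
```python
from scoop import *
y=-.0007
z=scoop(-.0273,y)
go(sh(-.002,y),z+.0015,vel=.02); go(sh(-.014,y),z+.002,vel=.03)
go(sh(-.014,y),z+.06,vel=.05); env.wait(.3); print(env.read_ft_force(),env.read_time())
look("a1",(98,130,240,120),(120,150,260,130))
```

```text
sheet hit True [0.4744 0.0039 0.0721] [-0.6447 -1.002   6.4051]
in False sheet x,y [ 0.0019 -0.0007] z 0.07265939575423291 [ 0.5353 -0.6586  0.3746]
[-3.1414 -0.0023  3.0883]
[-0.4832  0.8598 -1.7737] 56.4583
```

View pics/ca1.png

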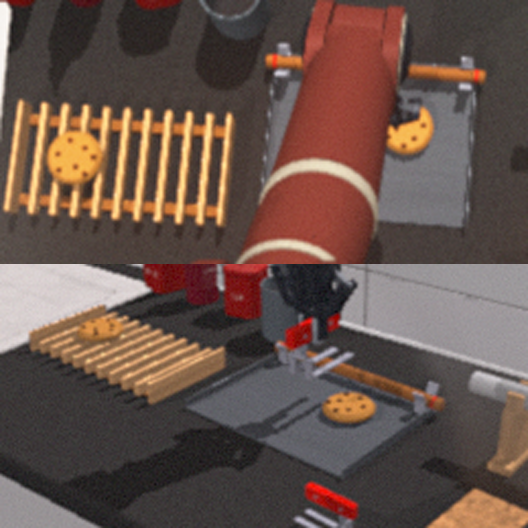

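The lifter came up empty: the biscuit has been knocked aside to about (284,189). I'll back off, measure again and retry, keeping the arm out of the way.

```bash
cat >> scoop.py <<'E'
def find(roi=(222,163,314,230)):
    im=env.grab_frame("top"); H,S,V=cv2.split(cv2.cvtColor(im,cv2.COLOR_BGR2HSV)); B=(S>120)&(H>5)&(H<25)&(V>120)&(np.indices(H.shape)[0]>168)
    c=cv2.minEnclosingCircle(blob(B,roi)); return c, R2(SY).T@(px2w("top",c[0],.021)[:2]-SO)
E
python3 - <<'E'
from scoop import *
go(sh(-.014,-.0007),.17,vel=.1); go(sh(-.20,-.0007),.17,vel=.15)
c,b=find(); print(c,b)
assert 11.3<c[1]<12.9 and -.07<b[0]<.036
z=scoop(*b); y=b[1]
go(sh(-.002,y),z+.0015,vel=.02); go(sh(-.014,y),z+.002,vel=.03)
go(sh(-.014,y),z+.06,vel=.05); env.wait(.3); print(env.read_ft_force(),env.read_time())
look("a2",(98,130,240,120),(120,150,260,130))
E
```

```text
((282.4821472167969, 187.6517791748047), 11.996228218078613) [ 0.0027 -0.0486]
sheet hit True [ 0.5019 -0.0456  0.0722] [0.7232 0.3994 5.4367]
in False sheet x,y [ 0.0019 -0.0486] z 0.07266963422187031 [ 0.5076  0.6414 -1.6936]
[ 3.1416 -0.0024  3.0884]
[-0.273  -0.1015 -3.1615] 65.2917
```

View pics/ca2.png

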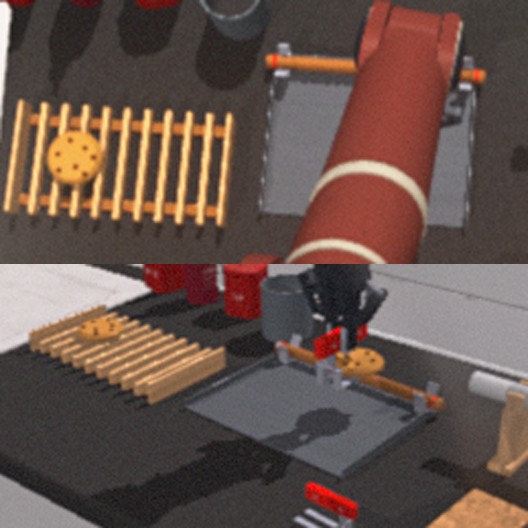

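Now it's riding on the lifter. I'll place it at rack y=-56 and return the lifter to its mat.

Run:
```python
from scoop import *
if not place(-.056,"a") and not withdraw(-.056):
    env.line_to([*sh(-.20,0),.20],frame=[PI,0,PI+SY],vel=.15)
    O=[PI,0,PI+LY]; env.move_to([*LG,.18],O); go(LG,.085,vel=.08)
    h=go(LG,.0705,vel=.015,contact_N=2.5); print("mat",h,env.read_tcp_pos())
    env.set_gripper(.6); env.wait(.3); go(LG,.2,vel=.1)
    env.move_to([.45,.0,.35],[PI,0,PI])
look("f",(95,120,340,170),(120,150,320,170)); print(env.read_time())
```

```text
down False rack [-0.0328 -0.0559] 0.07821005843103038 [ 1.3039 -1.1795 -2.0929]
out False [0.4002 0.2806 0.078 ] [-0.3633  0.4185 -0.9864]
mat True [ 0.456  -0.308   0.0722]
82.9167
```

View pics/cf.png

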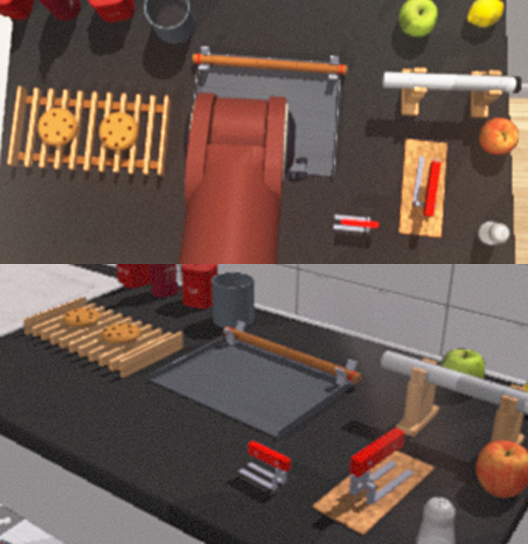

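The final view shows both biscuits flat on the rack, the sheet empty, the rod in its cradles and the lifter standing on the cork. I'll do a quick numeric check and hand in.

Run:
```python
from scoop import *
im=cv2.imread("pics/f.png"); H,S,V=cv2.split(cv2.cvtColor(im,cv2.COLOR_BGR2HSV))
B=cv2.morphologyEx(((S>100)&(H>5)&(H<25)&(V>110)).astype(np.uint8),cv2.MORPH_OPEN,cv2.getStructuringElement(2,(11,11)))
ok=True
for roi in((100,175,152,235),(153,175,205,235)):
    c=cv2.minEnclosingCircle(blob(B,roi)); r=R2(RY).T@(px2w("top",c[0],.041)[:2]-RO); print(c,"rack",r); ok&=abs(r[0])<.05 and abs(r[1])<.1
m=((S>110)&(V>50)&(H<20)); 
c=blob(m.astype(np.uint8),(212,148,325,172)); r=rectw(c,.022); print("rod sheet",R2(SY).T@(r[0]-SO),"ang",r[1]+PI/2-SY,r[2])
print(ok)
if ok: env.sign_off(); print("signed off",env.read_time())
```

```text
((131.6969757080078, 197.89393615722656), 16.121231079101562) rack [0.0109 0.0573]
((171.7627716064453, 204.1204376220703), 14.158149719238281) rack [ 0.0001 -0.0606]
rod sheet [0.0826 0.0008] ang 0.008344635781947107 0.3029378529449499
True
the job is handed in; nothing more can be done
the job is handed in; nothing more can be done
```

I handed the job in with every check I could make showing it done, but `sign_off` gives no verdict.

**What I did:**
- **Rod:** I drew it out in three short pulls, with the grasp at most about 14 cm from the mouth while the tail was in the tube. I then laid it in both cradles.
- **Biscuits:** Only two were present. I scooped each against the rod with the larger lifter and set them on the rack at about y = +56 and -56 mm.
- **Lifter:** It went back on its cork mat, and the arm moved clear.

**Last checks:**
- **Biscuits on the rack:** Measured at about (+11, +57) and (0, -61) mm in rack x, y, well inside the limits. The circle fits were disturbed by the slats and came out at radius 16 and 14 px where about 12 was expected, so those positions are good to about 1 cm. Both looked flat.
- **Rod:** Measured at sheet x = 83, y = 1 mm and 0.008 rad off the sheet axis, so it is seated.
- **Lifter, shaker and apple:** In the last picture the lifter stood upright on the cork, and the shaker and apple looked unmoved.

**What went wrong:** the second biscuit was off to the side after my first try at it, and the lifter came up empty. I take it for the announced knock, but I can't rule out that the lifter pushed it. I measured its position again and the retry worked.

The handed-in job ran about 83 s of the 200 s allowed.

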